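Index the rotary work-holder and latch it

ROBOT

A 6-joint arm with a two-finger parallel gripper is mounted at the origin on a cart in front of the work surface, level with it; the furniture and walls round the work are solid. World frame = base frame: x ahead of the robot, y to its left, z up, the work surface at z = 0. Lengths are in m, angles in rad, forces in N, time in s.
With the tool pointing down it reaches from about 0.275 to 0.725 m from the base axis. Payload 5.6 kg.
Tool frame: the origin (TCP) lies at the very end of the fingers, on their centre line; the grasp point (between the pads) lies 19 mm behind it; z points along the fingers, y is the line along which they close (so a half turn about z gives the same grasp; the last joint's range is limited). The gripper opens to 85 mm and grips with 20 to 120 N. Pads are 22 mm wide; open, the fingers measure 114 mm over their backs; the gripper's body (76 mm by 85 mm) begins 54 mm behind the grasp point. The pads swing forward as they close: fully open they stand 13 mm farther back than shut.
Start: joints at [-1.008, 0.255, 0.108, 0, -1.424, -0.285], TCP at [0.151, -0.529, 0.231] pointing down, gripper open.
Joint ranges: [-2.95, 2.95], [-1.21, 1.97], [-1.09, 1.5], [-2.87, 1.71], [-2.94, -0.07], [-3.05, 3.05]. Speed limits (rad/s): [2.57, 2.57, 3.14, 3.14, 3.14, 3.14].

INTERFACE

Orientations are given as a rotation vector (axis times angle).
In Python, from workcell import env gives the robot as it stands.
- The arm moves only by the tool arm_command, never from a script. Its argument "motion" is a list of rows, each a list of 2 entries, a list of its own where there are three numbers: the shift along the world's x, y, z in mm, then the turn about the world's z in rad. In form: [[[dx, dy, dz], roll], ...]. A call has 1 to 12 rows; each row is the pose to reach, as a shift and turn from the pose commanded when the call began; what a row does not reach only later rows make up. A row lasts 1/10 s, in which the tool goes at most 50 mm and 8.59 degrees, less where a joint would pass 70% of its speed; a pose out of reach is approached as far as the arm can. A call with a gripper value outside its range is refused whole. "grip" is the closure, from 0 (fully open) to 1 (shut), set as the call begins (left out, the last holds). The fingers move at their own pace and stop on an object; "newtons" is the grip in N (left out, the last holds). Time passes only in rows, so rows that repeat a pose let the fingers close. It gives the time, the measured TCP pose, the force, the opening and the grip force at its end, in the units of the state.
- env.state(): the state, without advancing time (a new reading comes with each control period).
- env.read_camera(name): name is "side" or "top"; returns a dict with "image" (480x640x3 uint8, red, green, blue), "range_z" (480x640 float32, m along the optical axis (not along the pixel's ray), 0 where there is no reading), "fov_y" (degrees; the focal length in pixels is half the picture's height over the tangent of half this angle, whatever the lens; pixels are square), "cx", "cy" (the principal point, pixels), "world_to_cam" (4x4, takes a point from world to camera coordinates). Camera axes: x right, y down, z forward; pixel columns grow to the right and rows downward; lengths in m; the calibration is good to about 2 mm. A picture is of the moment at which its call begins.
- env.close_job(): hands the job in; it is judged then, once.
The state is a dict: "t": time; "joint_positions": joint angles; "joint_vel": joint speeds; "effort": joint torques, N m; "eef_pos": TCP position; "tool_rot": TCP orientation; "force": force on the tool from outside, world axes, zero at the start; "wrist_torque": the same for the moment, N m; "opening": opening from 0.0 (shut) to 1.0 (fully open); "grasp_force": force on a finger pad.
Only numpy, scipy, OpenCV 4.12 (cv2) and the standard library are available. Lean on these libraries where they do the work, as an engineer would, in place of code of your own. Each camera call takes 0.05 s, during which the arm holds its last target. There are 200 camera calls.

TASK

On the three-armed rotary work-holder, push on an arm with a fingertip to turn the carousel until the arm that carries the transformer stands square in front of the latch, its slotted end lined up with the latch's tooth, and leave it there at rest. Then push the open latch fully shut with a fingertip, so that its tooth sits in the slot. Only push: do not grip an arm or the latch, do not swing the latch in before the arm is in line, and leave the loose things round about where they are.

Things in the scene. Friction and masses are not known exactly. Their poses are not given: they have to be found in the camera images.
- fixture: rotary work-holder: grey plate 235 x 150 x 10 mm fixed to the bench, ahead and to the right of the robot, with a carousel of three aluminium arms 120 degrees apart on its hub, and a steel latch beside it. Origin on the hub axis at bench height; x axis points from the hub to the latch seat. Apart from the carried parts nothing on it is higher than 70 mm.
- hub (a point): on the upright turning axis of the carousel, 54 mm above the bench, at mid-height of the arms (each arm's bare outer bar spans z 44 to 64 mm); axes as fixture
- transformer_spoke_end (a point): the middle of the slotted outer end of the arm that carries the transformer (yellow coil in a silver frame, 38 x 56 x 36 mm), 118 mm from the hub axis, 54 mm above the bench; its x axis points outwards along the arm
- latch_seat (a point): fixed point where the end of the transformer's arm must stand to be latched, 118 mm from the hub axis, 54 mm above the bench
- carousel (a joint): turn of the carousel, rad: 0 when the transformer's arm is exactly in line with the latch seat, growing counter-clockwise seen from above; starts between 0.7 and 1.4, so it is to be turned clockwise; stops at -0.6 and 2.4. Stiff bearing (0.12 N m, about 1.2 N at the bar): stays where it is left, does not coast.
- latch_pivot (a point): on the upright pivot of the latch, 54 mm above the bench; in the frame of fixture it lies 128 mm along x and 55 mm along y. The latch is a flat bar 12 mm thick reaching 80 mm from the pivot, z 44 to 64 mm, with a tooth 5 mm wide standing 12 mm out of its inner side, 55 mm from the pivot.
- latch_end (a point): the free end of the latch bar, on its centre line, 80 mm from the pivot, 54 mm above the bench
- latch (a joint): swing of the latch, rad: 0 fully shut against its stop (bar across the end of the arm, pointing along -y of fixture), growing counter-clockwise seen from above as it opens away from the hub, to 1.0; starts between 0.7 and 1.0; stiff (0.05 N m), stays where left. To shut it, push its outer side towards the hub.
- spoke_faces_cw: the clockwise-facing halves of the arms' outer bars; pushing here turns the carousel counter-clockwise. Each bar is 16 mm wide in all, z 44 to 64 mm, bare from radius 80 to 104 mm, and ends in a fork 31 mm wide (radius 104 to 118 mm) with a 15 mm slot open outwards. Origin on the hub axis at bench height.
- spoke_faces_ccw: the counter-clockwise-facing halves of the same three bars and forks (origin on the hub axis at bench height): pushing here turns the carousel clockwise
- latch_outer_face: the half of the latch bar on the side away from the hub (origin on the pivot axis at bench height)
- latch_inner_face: the half of the latch bar on the hub side, with the tooth (origin on the pivot axis at bench height)
- flux_tin: loose round flux tin, 50 mm across, 20 mm tall; origin at the centre of its underside; leave alone
- black_tape: loose roll of black tape lying flat, 62 mm across, 18 mm tall; origin at the centre of its underside; leave alone
- solder_spool: loose spool of solder with blue flanges, standing, 54 mm across, 36 mm tall; origin at the centre of its underside; leave alone
- held_transformer: the transformer (yellow coil in a silver frame, 38 x 56 x 36 mm, top 86 mm above the bench), fixed on its arm's nest plate (radius 16 to 80 mm, 50 mm wide, z 44 to 50 mm), 50 mm from the hub axis. The next arm counter-clockwise carries a finned heat sink 22 mm tall, the third a small silver motor 15 mm tall.

How it is judged:
On the way, in this order (a step that is already met when the one before it is completed fails the run):
1. the transformer's arm stands in line with the latch, at rest, with the latch still open (value of joint carousel between -0.05 and 0.05 rad and velocity of joint carousel between -0.05 and 0.05 rad/s and value of joint latch above 0.5 rad), for 0.3 s.
2. the latch is shut on it (value of joint latch below 0.06 rad and value of joint carousel between -0.05 and 0.05 rad), for 0.2 s.
At the end, for the whole second after the job is handed in: The transformer's arm is in line with the latch within 0.05 rad (6 mm at its end) and at rest, the latch is within 0.06 rad of fully shut, and the tin, tape and spool are within 20 mm of where they stood (all of step 2 and velocity of joint carousel between -0.05 and 0.05 rad/s and distance of each of flux_tin, black_tape, solder_spool from where it was at the start of the episode below 0.02 m); the robot touches nothing.
It fails at once if an arm of the carousel is gripped (pressed by the fingers from both sides at once) (contact force between the fingers and spoke_faces_cw above 1 N and contact force between the fingers and spoke_faces_ccw above 1 N).
It fails at once if the latch is gripped (pressed by the fingers from both sides at once) (contact force between the fingers and latch_inner_face above 1 N and contact force between the fingers and latch_outer_face above 1 N).
It fails at once if the latch is swung in while the transformer's arm is out of line (value of joint latch below 0.4 rad and (value of joint carousel below -0.07 rad or value of joint carousel above 0.07 rad)).
It fails at once if a loose thing near by is moved or lifted (distance of any of flux_tin, black_tape, solder_spool from where it was at the start of the episode above 0.02 m).
It also fails if it takes over 48 s, if anything falls off the work surface, if the arm or the gripper's body presses on something with over 40 N, if the wrist force passes 120 N, or if a joint passes its speed limit or range.

## Working session

There is one attempt and no reset: what is moved stays moved. The work goes in short steps, Python scripts to look and compute and a tool call to move; the robot and the scene stay as the last step left them, time stands still between calls to the robot, and variables do not carry over. Pictures are saved under pics/ and viewed, at most 10 in all, crops included, and the job is handed in when it is done.

Besides the shell and the picture viewer there is one more tool, called after "Request:" as name(argument=value, ...), one argument or row to a line, values as JSON. arm_command: Moves the arm, as the interface text tells. Its arguments: {"type":"object","properties":{"motion":{"type":"array"},"grip":{"type":"number"},"newtons":{"type":"number"}},"required":["motion"]}

```bash
mkdir -p pics; cat > h.py <<'E'
from workcell import env
import numpy as np, cv2
def cam(n):
    c=env.read_camera(n); c['f']=240/np.tan(np.radians(c['fov_y'])/2); return c
def cloud(c):
    z=c['range_z']; v,u=np.mgrid[0:480,0:640]
    p=np.stack([(u-c['cx'])*z/c['f'],(v-c['cy'])*z/c['f'],z],-1)
    T=np.linalg.inv(c['world_to_cam']); w=p@T[:3,:3].T+T[:3,3]; w[z==0]=np.nan; return w
E
python3 - <<'E'
from h import *
for n in('top','side'):
    c=cam(n); np.savez(n+'0.npz',w=cloud(c),im=c['image']); cv2.imwrite(f'pics/{n}0.png',c['image'][:,:,::-1])
    print(n,np.linalg.inv(c['world_to_cam'])[:3].round(3),c['f'])
s=env.state();print(s['eef_pos'],s['tool_rot'],s['opening'],s['t'])
E
```

```text
top [[ 0.014 -0.99   0.137  0.422]
 [-0.999 -0.009  0.032 -0.206]
 [-0.03  -0.138 -0.99   1.009]] 463.2488811621405
side [[-0.962 -0.164  0.217  0.327]
 [-0.272  0.538 -0.798  0.592]
 [ 0.014 -0.827 -0.563  0.607]] 487.0102761479824
[ 0.15075859 -0.5284851   0.23049158] [ 4.34771474e-01 -3.11106065e+00 -2.61976957e-03] 0.9973070891516295 0.1
```

View pics/top0.png

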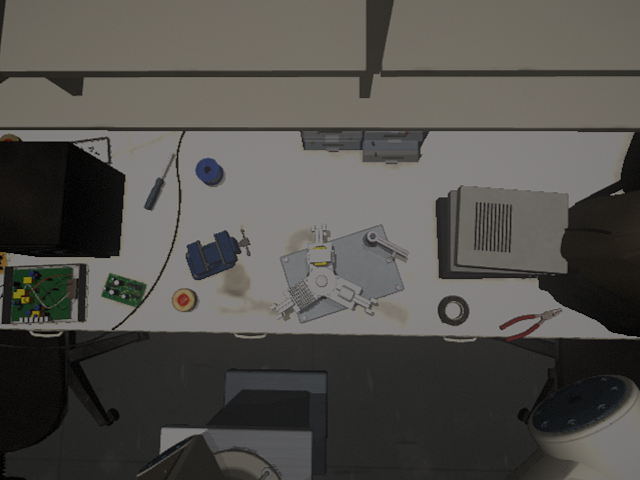

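View pics/side0.png

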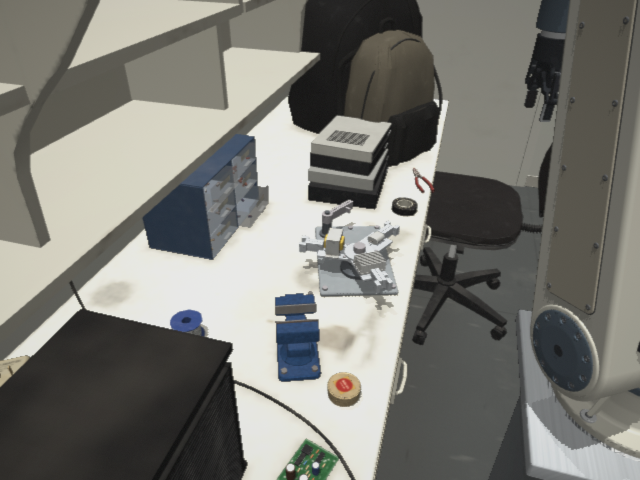

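The top view shows the hub near (321,282), the transformer arm end at (320,232), the heat-sink arm end at (278,313), the motor arm end at (372,307), the latch pivot at (372,238) and its free end at (405,258). The tin is at (184,300), the spool at (209,171) and the tape at (453,310).

```bash
python3 - <<'E'
from h import *
d=np.load('top0.npz');w=d['w'];im=d['im']
for n,(u,v) in dict(hub=(321,282),tEnd=(320,232),hEnd=(278,313),mEnd=(372,307),piv=(372,238),lend=(405,258),c1=(382,226),c2=(408,288),c3=(301,321),c4=(282,257)).items():
    print(n,w[v,u].round(4))
crop=cv2.resize(im[210:340,260:420],None,fx=5,fy=4.6*5/4.6,interpolation=cv2.INTER_CUBIC)[:600]
cv2.imwrite('pics/crop.png',cv2.resize(im[215:335,260:420],(800,600),interpolation=cv2.INTER_CUBIC)[:,:,::-1])
z=w[...,2]
m=(z>0.01)&(w[...,0]>.2)&(w[...,0]<.6)&(w[...,1]<-.05)&(w[...,1]>-.45)&(z<.12)
# height map
hm=(np.clip(np.nan_to_num(z),0,.1)*2550).astype(np.uint8)
cv2.imwrite('pics/hm.png',cv2.resize(hm[215:335,260:420],(800,600),interpolation=cv2.INTER_NEAREST))
E
```

```text
hub [ 0.456  -0.1771  0.0643]
tEnd [ 0.5585 -0.1737  0.0643]
hEnd [ 0.3906 -0.0833 -0.0008]
mEnd [ 0.4063 -0.2854 -0.0009]
piv [ 0.547  -0.2805  0.0646]
lend [ 0.5126 -0.3571 -0.0013]
c1 [ 0.581  -0.3066  0.0088]
c2 [ 0.4479 -0.363  -0.0019]
c3 [ 0.3747 -0.1338  0.0056]
c4 [ 0.5111 -0.0898  0.0075]
```

View pics/crop.png

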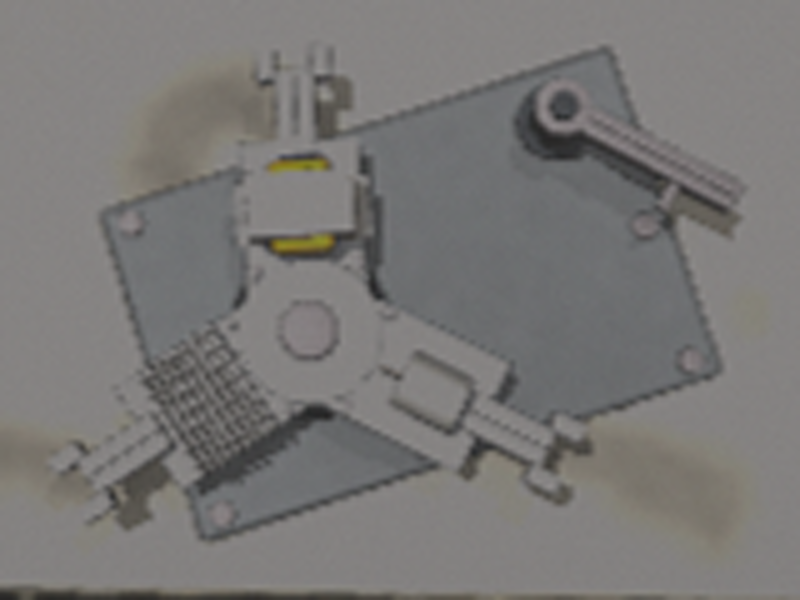

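View pics/hm.png

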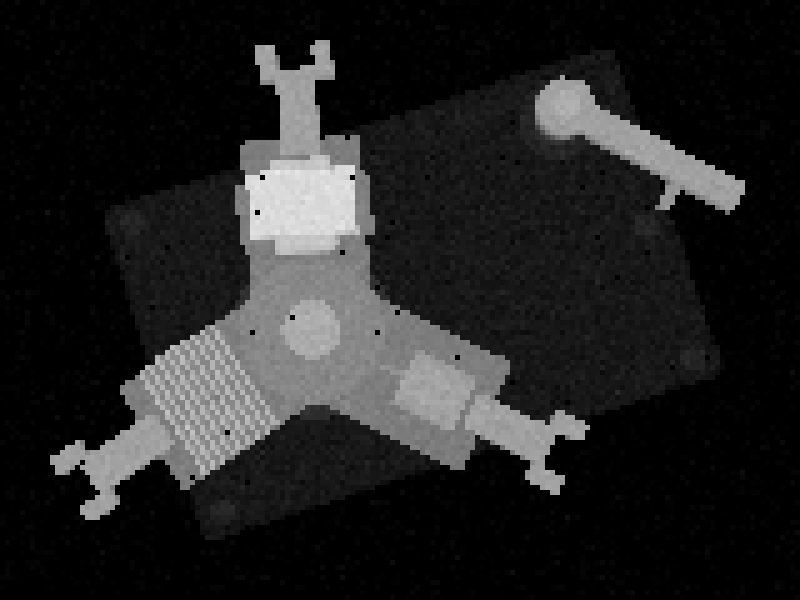

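```bash
cat >> h.py <<'E'
from scipy.optimize import minimize, least_squares
def measure(w,verb=True):
    z=w[...,2]; P=w[(z>.056)&(z<.070)][:,:2]
    hub=np.array([.456,-.177])
    for _ in range(10): hub=P[np.linalg.norm(P-hub,axis=1)<.022].mean(0)
    piv=np.array([.547,-.2805])
    # pivot disc r~14mm
    for _ in range(10): pd=P[np.linalg.norm(P-piv,axis=1)<.014]; piv=.5*(pd.max(0)+pd.min(0)); 
    r=P-hub; R=np.linalg.norm(r,axis=1); A=np.arctan2(r[:,1],r[:,0])
    lp=P[(np.linalg.norm(P-piv,axis=1)<.083)&(np.linalg.norm(P-piv,axis=1)>.02)&(R>.121)]
    k=(R>.083)&(R<.119)
    ph=np.angle(np.exp(3j*A[k]).mean())/3
    return hub,piv,ph,lp,P
E
python3 - <<'E'
from h import *
for n in('top','side'):
    w=np.load(n+'0.npz')['w']; hub,piv,ph,lp,P=measure(w)
    d=piv-hub; fx=np.arctan2(d[1],d[0])-np.arctan2(55,128)
    l=lp-piv; a=np.arctan2(l[:,1],l[:,0]); rr=np.linalg.norm(l,axis=1); k=(rr>.025)&(rr<.045)|(rr>.065)
    la=np.median(a[k])
    print(n,'hub',hub,'piv',piv,'dist',np.linalg.norm(d),'fx deg',np.degrees(fx),'arm deg',np.degrees(ph)+np.array([-120,0,120]),'latch deg',np.degrees(la),'joint',la-(fx-np.pi/2),'z',np.nanmedian(w[...,2][(w[...,2]>.056)&(w[...,2]<.07)&(abs(w[...,0]-.46)<.1)&(abs(w[...,1]+.18)<.1)]),len(lp),rr.max())
    r=P-hub;R=np.linalg.norm(r,axis=1);A=np.degrees(np.arctan2(r[:,1],r[:,0]))
    for c in np.degrees(ph)+np.array([-120,0,120]):
        k=(abs(A-c)<12)&(R>.083)&(R<.125); print('  arm',A[k].mean(),R[k].max() if k.any() else 0)
    z=w[...,2]
    # plate
    q=w[(z>.004)&(z<.015)&(abs(w[...,0]-.48)<.14)&(abs(w[...,1]+.22)<.16)][:,:2]
    print(cv2.minAreaRect((q*1000).astype(np.float32)))
E
```

```text
top hub [ 0.45940227 -0.17885547] piv [ 0.5524843  -0.28271289] dist 0.13946550559618986 fx deg -71.38436095603828 arm deg [-115.68801312    4.31198688  124.31198688] latch deg -118.36850613723546 joint 0.7507682971479781 z 0.0633708240581583 198 0.07960847271174862
  arm -115.84488311735308 0.11833407423077573
  arm 4.400423421061725 0.11865843785286949
  arm 124.38492011774338 0.11833936880053358
((486.9515380859375, -220.94647216796875), (320.6012878417969, 262.6011657714844), 87.75211334228516)
side hub [ 0.45753292 -0.17289926] piv [ 0.55075455 -0.27859016] dist 0.14092848417368553 fx deg -71.83960723335129 arm deg [-115.59660445    4.40339555  124.40339555] latch deg -120.13497093762186 joint 0.7278832167072102 z 0.06305940545147304 126 0.07982681406421004
  arm -115.29450629925515 0.1208471797634204
  arm 3.7616577693308506 0.11955321643912067
  arm 124.6422299912531 0.11625331041362418
((477.03173828125, -217.18350219726562), (150.3063201904297, 237.73947143554688), 18.777324676513672)
```

```bash
cat > path.py <<'E'
from h import *
hub=np.array([.459,-.177]);piv=np.array([.552,-.281])
def pose(o,phi,r,off):
    a=np.radians(phi); return o+r*np.array([np.cos(a),np.sin(a)])+off*np.array([-np.sin(a),np.cos(a)])
E
python3 - <<'E'
from path import *
w=np.vstack([np.load(n+'0.npz')['w'].reshape(-1,3) for n in('top','side')])
for nm,(x0,x1,y0,y1) in dict(left=(.33,.60,-.075,.0),right=(.40,.66,-.50,-.375)).items():
    q=w[(w[:,0]>x0)&(w[:,0]<x1)&(w[:,1]>y0)&(w[:,1]<y1)&(w[:,2]>.03)&(w[:,2]<.3)]
    for yy in np.arange(y0,y1,.0125):
        s=q[(q[:,1]>=yy)&(q[:,1]<yy+.0125)]
        if len(s)>3: print(nm,round(yy,3),'zmax',s[:,2].max().round(3),'x',s[:,0].min().round(3),s[:,0].max().round(3))
p0=env.state()['eef_pos'][:2]
for phi,off in [(124.4,.036)]+[(p,.0265) for p in(124.4,110,95,80,65,56,52,48.7)]:
    p=pose(hub,phi,.108,off); print(phi,p.round(4),((p-p0)*1000).round(),'roll',np.radians(phi-105.8).round(3))
for phi,off in [(-118.4,.028)]+[(p,.017) for p in(-118.4,-130,-145,-161.4)]:
    p=pose(piv,phi,.066,off); print(phi,p.round(4),'roll',np.radians(phi+180-105.8).round(3))
E
```

```text
left -0.075 zmax 0.064 x 0.399 0.407
left -0.038 zmax 0.061 x 0.509 0.518
left -0.025 zmax 0.061 x 0.508 0.55
left -0.013 zmax 0.078 x 0.497 0.562
right -0.5 zmax 0.155 x 0.469 0.635
right -0.488 zmax 0.155 x 0.468 0.635
right -0.475 zmax 0.154 x 0.468 0.637
right -0.462 zmax 0.154 x 0.468 0.646
right -0.45 zmax 0.155 x 0.468 0.646
right -0.437 zmax 0.153 x 0.467 0.642
right -0.425 zmax 0.137 x 0.47 0.64
124.4 [ 0.3683 -0.1082] [218. 420.] roll 0.325
124.4 [ 0.3761 -0.1029] [225. 426.] roll 0.325
110 [ 0.3972 -0.0846] [246. 444.] roll 0.073
95 [ 0.4232 -0.0717] [272. 457.] roll -0.188
80 [ 0.4517 -0.066 ] [301. 462.] roll -0.45
65 [ 0.4806 -0.0679] [330. 461.] roll -0.712
56 [ 0.4974 -0.0726] [347. 456.] roll -0.869
52 [ 0.5046 -0.0756] [354. 453.] roll -0.939
48.7 [ 0.5104 -0.0784] [360. 450.] roll -0.997
-118.4 [ 0.5452 -0.3524] roll -0.771
-118.4 [ 0.5356 -0.3471] roll -0.771
-130 [ 0.5226 -0.3425] roll -0.974
-145 [ 0.5077 -0.3328] roll -1.236
-161.4 [ 0.4949 -0.3182] roll -1.522
```

Request:
arm_command(
  motion=[
    [[40,80,0],0.1],
    [[80,160,0],0.2],
    [[120,235,0],0.3],
    [[160,310,0],0.325],
    [[190,370,0],0.325],
    [[213,416,0],0.325],
    [[213,416,0],0.325],
    [[213,416,-40],0.325],
    [[213,416,-80],0.325],
    [[213,416,-100],0.325],
    [[213,416,-120],0.325],
    [[213,416,-120],0.325],
  ],
  grip=1,
)

```text
t: 1.3
eef_pos: [0.3609, -0.1119, 0.1079]
tool_rot: [0.933, -2.992, -0.004]
force: [-1.4, 0.6, 0.4]
opening: -0.002
grasp_force: 0.0
```

Request:
arm_command(
  motion=[
    [[0,0,-20],0],
    [[0,0,-40],0],
    [[0,0,-58],0],
    [[0,0,-58],0],
    [[0,0,-58],0],
  ],
)

```text
t: 1.8
eef_pos: [0.3646, -0.1135, 0.0546]
tool_rot: [-0.932, 2.999, -0.001]
force: [0.0, 0.1, 0.6]
opening: 0.002
grasp_force: 0.0
```

```bash
python3 - <<'E'
from path import *
c=cam('top');w=cloud(c); np.save('w1.npy',w); s=env.state(); print(s['eef_pos'],s['force'],s['opening'],s['t'])
cv2.imwrite('pics/t1.png',cv2.resize(c['image'][200:350,230:430],(800,600))[:,:,::-1])
E
```

```text
[ 0.36498343 -0.11331474  0.05487478] [-3.71235590e-04  5.65898817e-01 -4.63694045e-01] 0.0010819838230065792 1.85
```

View pics/t1.png

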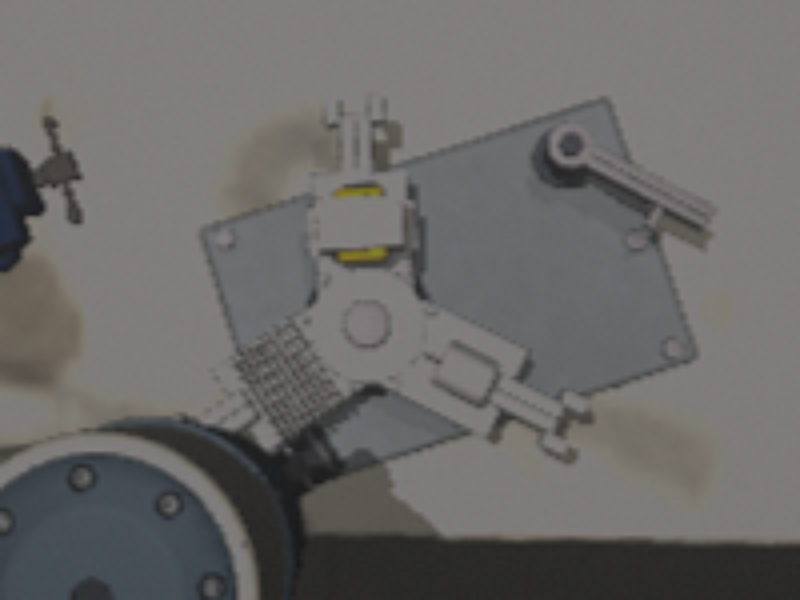

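Request:
arm_command(
  motion=[
    [[0,0,-12],0],
    [[6,5,-12],0],
    [[12,10,-12],0],
    [[18,16,-12],-0.08],
    [[25,22,-12],-0.16],
    [[33,28,-12],-0.25],
    [[42,34,-12],-0.34],
    [[50,38,-12],-0.43],
    [[59,41,-12],-0.51],
    [[69,44,-12],-0.6],
    [[78,46,-12],-0.69],
    [[88,47,-12],-0.775],
  ],
)

```text
t: 3.05
eef_pos: [0.4526, -0.0654, 0.0421]
tool_rot: [0.275, 3.13, -0.0]
force: [-1.6, -0.5, 0.7]
opening: -0.003
grasp_force: 0.7
```

```bash
cat >> path.py <<'E'
def arms(w,r0=.083,r1=.119):
    z=w[...,2]; P=w[(z>.056)&(z<.068)][:,:2]
    H=np.array([.4594,-.1789]); d=P-H; R=np.linalg.norm(d,axis=1); A=np.degrees(np.arctan2(d[:,1],d[:,0]))
    k=(R>r0)&(R<r1); return A[k],R[k]
E
python3 - <<'E'
from path import *
c=cam('top');w=cloud(c); A,R=arms(w); print(np.histogram(A,np.arange(-180,181,10)))
s=env.state(); print(s['eef_pos'],s['tool_rot'],s['force'],s['t'])
E
```

```text
(array([ 0, 87, 70,  0,  0,  0,  0,  0,  0,  0,  0,  0,  0, 82, 70,  0,  0,
        0,  0,  0,  0,  0,  0,  0,  0, 23, 11,  0,  0,  0,  0,  0,  0,  0,
        0,  0]), array([-180, -170, -160, -150, -140, -130, -120, -110, -100,  -90,  -80,
        -70,  -60,  -50,  -40,  -30,  -20,  -10,    0,   10,   20,   30,
         40,   50,   60,   70,   80,   90,  100,  110,  120,  130,  140,
        150,  160,  170,  180]))
[ 0.45454351 -0.0652691   0.04227508] [ 2.80070789e-01  3.12714631e+00 -3.81539856e-04] [ 2.6917307   1.42818858 -0.02455522] 3.1
```

Request:
arm_command(
  motion=[
    [[10,0,0],-0.09],
    [[19,-1,0],-0.18],
    [[28,-2,0],-0.26],
    [[36,-4,0],-0.33],
    [[42,-6,0],-0.39],
    [[47,-7,0],-0.435],
    [[51,-9,0],-0.475],
    [[51,-9,0],-0.475],
    [[51,-9,0],-0.475],
  ],
)

```text
t: 4.0
eef_pos: [0.5033, -0.0747, 0.0418]
tool_rot: [0.995, 2.979, 0.0]
force: [-0.5, 0.6, 0.0]
opening: -0.003
grasp_force: 0.0
```

```bash
cat > m.py <<'E'
from path import *
from scipy.optimize import minimize_scalar
W=np.mean([cloud(cam('top')) for _ in range(3)],0); 
w0=np.load('top0.npz')['w']
def dirs(w):
    A,R=arms(w); out=[]
    for lo,hi in((-140,-15),(-220,-140)) : pass
    return A
A=dirs(W); A0=dirs(w0)
print('transf',A[(A<-20)&(A>-100)].mean(),(A[(A<-20)&(A>-100)].max()+A[(A<-20)&(A>-100)].min())/2,'motor',A[(A>140)|(A<-140)].mean(),np.mod(A[(A>130)|(A<-130)],360).mean())
s=env.state(); print(s['eef_pos'],s['force'],s['joint_vel'].round(3),s['t'])
E
python3 m.py
```

```text
transf -67.79768650743084 -67.6765316497015 motor 172.2227889659639 172.2227889659639
[ 0.50290763 -0.07476645  0.04157173] [-0.05623111 -0.78283854 -1.1582338 ] [-0.001  0.001 -0.002 -0.001  0.001 -0.006] 4.15
```

```bash
python3 - <<'E'
from path import *
for n in('top','side'):
    w=np.load(n+'0.npz')['w'];z=w[...,2]
    m=((z>.0055)&(z<.09)&(abs(w[...,0]-.48)<.14)&(abs(w[...,1]+.22)<.16)).astype(np.uint8)
    m=cv2.morphologyEx(m,cv2.MORPH_OPEN,np.ones((3,3)))
    q=w[(m>0)&(z<.0145)][:,:2]
    # two long edges: extreme across 1-mm bins
    for a in (0,):
        th=np.radians(-71.5);R=np.array([[np.cos(th),np.sin(th)],[-np.sin(th),np.cos(th)]]);p=(q-[.459,-.178])@R.T*1000
    print(n,cv2.minAreaRect((q*1000).astype(np.float32)),np.percentile(p,[.5,99.5],axis=0).round(1))
    for s in(-1,1):
        for ax in(0,1):
            o=1-ax; L=[]
            for b in np.arange(np.percentile(p[:,ax],3),np.percentile(p[:,ax],97),5):
                k=abs(p[:,ax]-b)<2.5
                if k.sum()>5:L.append((b,s*np.percentile(s*p[k,o],98)))
            L=np.array(L); md=np.median(L[:,1]); k=abs(L[:,1]-md)<5; f=np.polyfit(*L[k].T,1); print('  edge',s,ax,k.sum(),f[0]*57.3*(1 if ax==0 else -1),f[1])
E
```

```text
top ((478.5270080566406, -219.7491455078125), (149.57687377929688, 234.4720001220703), 18.692298889160156) [[-69.6 -68.5]
 [161.4  79.1]]
  edge -1 0 35 0.4960294231553052 -67.00510409288229
  edge -1 1 18 0.25103573555358827 -66.8945807810739
  edge 1 0 35 -0.19994631470260213 76.8123615852223
  edge 1 1 24 0.2937751961124967 158.51502534482285
side ((477.20880126953125, -217.12832641601562), (148.81668090820312, 237.74249267578125), 18.81512451171875) [[-74.2 -69. ]
 [160.   78.6]]
  edge -1 0 30 0.11065062431464358 -66.61689895701977
  edge -1 1 28 0.47041830043682265 -72.1302535646899
  edge 1 0 34 0.26123172401907574 76.54917988302736
  edge 1 1 19 -1.0848038479358384 156.77969123531238
```

Request:
arm_command(
  motion=[
    [[2,-1,0],-0.02],
    [[4,-2,0],-0.04],
    [[5.8,-2.8,0],-0.058],
    [[5.8,-2.8,0],-0.058],
    [[5.8,-2.8,0],-0.058],
  ],
)

```text
t: 4.65
eef_pos: [0.5088, -0.0778, 0.0412]
tool_rot: [1.085, 2.948, -0.0]
force: [0.4, -0.3, -0.7]
opening: 0.0
grasp_force: 0.0
```

```bash
python3 m.py
```

```text
transf -70.93116696928077 -70.74946121108036 motor 169.04806465592333 169.04806465592333
[ 0.5086835  -0.0777579   0.04126031] [0.3231909  0.6401107  0.62561666] [-0.     0.001  0.001 -0.001  0.001  0.   ] 4.8
```

Request:
arm_command(
  motion=[
    [[-6,5,0],0],
    [[-12,9,0],0],
    [[-12,9,45],0],
    [[-12,9,90],0],
    [[-5,-40,90],0],
    [[5,-85,90],0.05],
    [[12,-130,90],0.1],
    [[20,-175,90],0.15],
    [[28,-220,90],0.21],
    [[34,-255,90],0.21],
    [[39,-277,90],0.21],
    [[39,-277,90],0.21],
  ],
)

```text
t: 6.0
eef_pos: [0.5471, -0.3567, 0.1302]
tool_rot: [-0.774, -3.044, 0.0]
force: [0.3, 0.6, 0.3]
opening: -0.0
grasp_force: 0.0
```

Request:
arm_command(
  motion=[
    [[0,0,-20],0],
    [[0,0,-45],0],
    [[0,0,-70],0],
    [[0,0,-88],0],
    [[0,0,-88],0],
    [[0,0,-88],0],
  ],
)

```text
t: 6.6
eef_pos: [0.5478, -0.3541, 0.044]
tool_rot: [0.768, 3.046, -0.001]
force: [0.1, -0.4, 0.7]
opening: -0.001
grasp_force: 0.0
```

```bash
python3 m.py; python3 - <<'E'
from path import *
c=cam('side'); cv2.imwrite('pics/s2.png',cv2.resize(c['image'][160:310,260:460],(800,600))[:,:,::-1]); print(env.state()['tool_rot'])
E
```

```text
transf -70.84086877864273 -70.72123984345771 motor 174.5062095850483 174.5062095850483
[ 0.54857197 -0.35478882  0.04502528] [ 0.16752613 -0.70982933 -0.03534331] [-0.004  0.003 -0.001 -0.001  0.003  0.002] 6.75
[ 7.68790641e-01  3.04343885e+00 -7.24276495e-04]
```

View pics/s2.png

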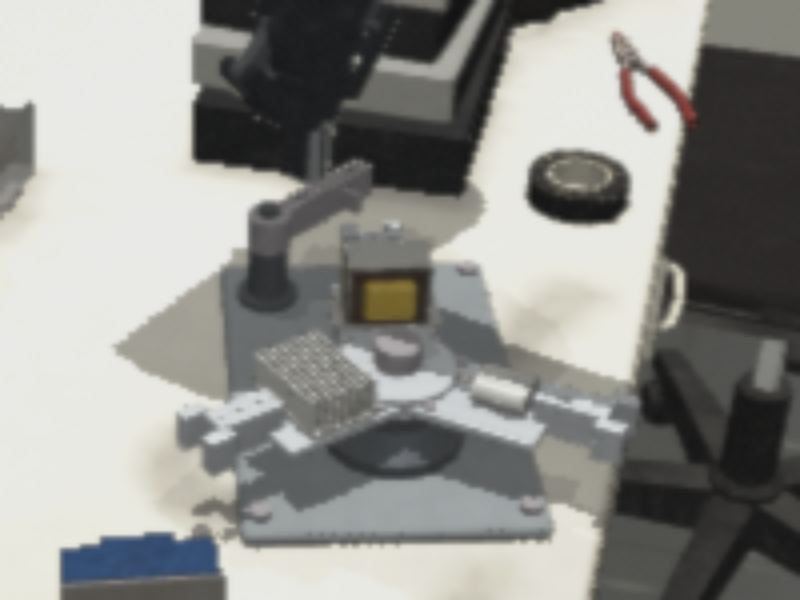

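The side view shows the fingertip at (320,150), on the outer side of the open latch. The transformer arm stands in line, with its fork at (370,235), so I'm pushing the latch shut.

Request:
arm_command(
  motion=[
    [[-6,4,0],0],
    [[-12,8,0],0],
    [[-19,10,0],-0.1],
    [[-25,12,0],-0.2],
    [[-30,16,0],-0.29],
    [[-35,19,0],-0.38],
    [[-40,22,0],-0.46],
    [[-44,26,0],-0.54],
    [[-47,30,0],-0.61],
    [[-50,33,0],-0.68],
    [[-53,36,0],-0.74],
    [[-53,36,0],-0.74],
  ],
)

```text
t: 8.0
eef_pos: [0.4942, -0.3183, 0.0438]
tool_rot: [1.819, 2.56, 0.0]
force: [0.0, 0.3, -0.8]
opening: 0.0
grasp_force: 0.0
```

Request:
arm_command(
  motion=[
    [[-0.5,1.2,0],-0.02],
    [[-0.9,2.4,0],-0.02],
    [[-0.9,2.4,0],-0.02],
  ],
)

```text
t: 8.3
eef_pos: [0.494, -0.318, 0.0437]
tool_rot: [1.842, 2.542, -0.003]
force: [-0.0, -7.5, -0.9]
opening: 0.003
grasp_force: 3.4
```

Request:
arm_command(
  motion=[
    [[4,-12,0],0],
    [[8,-24,0],0],
    [[8,-24,40],0],
    [[8,-24,80],0],
    [[-20,-24,120],0],
    [[-65,-24,150],0],
    [[-110,-24,150],0],
    [[-150,-24,150],0],
    [[-150,-24,150],0],
  ],
)

```text
t: 9.2
eef_pos: [0.3402, -0.3405, 0.1944]
tool_rot: [1.848, 2.54, 0.001]
force: [1.3, 0.1, 1.3]
opening: -0.002
grasp_force: 0.0
```

```bash
python3 - <<'E'
from path import *
c=cam('top'); w=cloud(c); cv2.imwrite('pics/t3.png',cv2.resize(c['image'][200:350,230:430],(800,600))[:,:,::-1])
z=w[...,2];P=w[(z>.056)&(z<.07)][:,:2]
d=P-np.array([.5525,-.2827]);r=np.linalg.norm(d,axis=1);a=np.degrees(np.arctan2(d[:,1],d[:,0]));a=np.mod(a,360)
k=(r>.068)&(r<.082)&(np.linalg.norm(P-[.459,-.178],axis=1)>.1215);print('latch',a[k].mean()-360,k.sum(),'shut',-161.3)
A,R=arms(w);print(A[(A<-40)&(A>-85)&(1>0)&(R<.115)[...]].mean(),env.state()['force'])
E
```

```text
latch -162.11460616158502 37 shut -161.3
-70.95324036956036 [ 0.69693747 -0.12846837  0.057531  ]
```

View pics/t3.png

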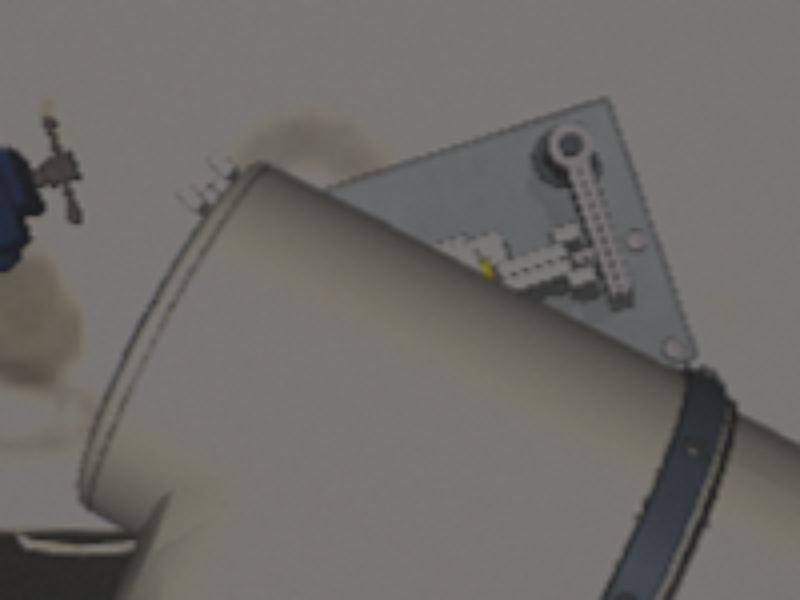

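The latch bar runs from (570,145) to (620,300) across the arm's fork at (580,255), with its tooth in the slot. It is shut.

```bash
python3 -c "
from workcell import env
print(env.close_job())"
```

```text
the job is handed in; nothing more can be done
None
```

The job is handed in (no verdict was returned): the last top view put the transformer's arm about 0.4° from my estimated in-line angle and the latch shut with its tooth in the slot; the arm went nowhere near the loose things, though I did not re-measure them.

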